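Turn a sensor module out of its foam cutout

ROBOT

A 6-joint arm with a two-finger parallel gripper is mounted at the origin on a cart in front of the work surface, level with it; the furniture and walls round the work are solid. World frame = base frame: x ahead of the robot, y to its left, z up, the work surface at z = 0. Lengths are in mm, angles in rad, forces in N, time in s.
With the tool pointing down it reaches from about 275 to 875 mm from the base axis. Payload 12.5 kg.
Tool frame: the origin (TCP) lies midway between the tips of the shut fingers; the grasp point (between the pads) lies 19 mm behind it; x points along the fingers, z is the direction in which the jaws open and shut, and the axes are right-handed (so a half turn about x gives the same grasp; the last joint's range is limited). The gripper opens to 85 mm and grips with 20 to 120 N. Pads are 22 mm wide; open, the fingers measure 114 mm over their backs; the gripper's body (76 mm by 85 mm) begins 54 mm behind the grasp point. The pads swing forward as they close: fully open they stand 13 mm farther back than shut.
Start: joints at [1.052, 0.351, 1.652, -0, 1.139, -0.085], TCP at [231.145, 499.055, 204.19] pointing down, gripper open.
Joint ranges: [-2.75, 2.75], [-0.79, 2.1], [0.01, 2.65], [-1.57, 4.71], [0.07, 3.14], [-2.87, 2.87]. Speed limits (rad/s): [2.22, 2.22, 2.79, 3.14, 3.14, 3.14].

INTERFACE

Orientations are given as a unit quaternion [x, y, z, w].
In Python, from bench import move_pose, servo_line, move_j, ungrasp, grasp, sleep, solve_ik, read_camera, camera_model, IKError, hand_in, current_time_s, current_qpos, current_joint_vel, current_joint_torque, current_ee_pos, current_ee_rot, current_contact_force, current_torque, current_width gives the robot as it stands. Calls block until the motion is done:
- move_pose(position, orientation): joint-space move of the TCP to a pose.
- servo_line(position, rotation=None, max_speed=150, guard=None): straight line of the TCP; rotation=None keeps the orientation; max_speed is the mean speed in mm/s. With guard (N) it stops when the force on the tool has changed by that much, and returns True; else False.
- move_j(angles): joint-space move.
- ungrasp() and grasp(): open the fingers fully, or close them until they stop; the grip force is fixed at half the most.
- sleep(seconds).
- solve_ik(position, orientation): joint angles nearest the present ones, or None.
- read_camera(name): name is "side" or "top" or "wrist"; returns the picture (480x640x3 uint8, red, green, blue); there is no depth.
- camera_model(name): a dict with "intrinsics" (3x3 intrinsics, pixels), "pose" (4x4, takes a point from camera to world coordinates); the wrist camera has in their place "T_tool_cam" (4x4, takes a point from camera to tool coordinates, whose origin is the TCP and whose axes are the tool frame's). Camera axes: x right, y down, z forward; pixel columns grow to the right and rows downward; lengths in mm; the calibration is good to about 2 mm. A picture is of the moment at which its call begins: read the wrist's pose just before it. camera_model takes no time and is no camera call.
A pose or a line that the arm cannot do raises IKError and nothing moves.
- hand_in(): hands the job in, once; it reports no verdict.
Readings, each from a call of its own:
- current_time_s(): time.
- current_qpos(): joint angles.
- current_joint_vel(): joint speeds.
- current_joint_torque(): joint torques, N m.
- current_ee_pos(): TCP position.
- current_ee_rot(): TCP orientation.
- current_contact_force(): force on the tool from outside, world axes, zero at the start.
- current_torque(): the same for the moment, N m.
- current_width(): opening from 0.0 (shut) to 1.0 (fully open).
Only numpy, scipy, OpenCV 4.12 (cv2) and the standard library are available. Lean on these libraries where they do the work, as an engineer would, in place of code of your own. Each camera call takes 0.05 s, during which the arm holds its last target.

TASK

Take the sensor module with the orange stripe and orange handle out of its foam cutout by lifting its handle edge first, so that it tilts up while its other end is still in the cutout. Then lay it upside down, flat, in the middle of the green mat, brass contacts up, and keep hold of the handle until it lies there. Leave the blue module in its cutout.

Things in the scene. Friction and masses are not known exactly. Their poses are not given: they have to be found in the camera images.
- orange_module: To be turned over: loose aluminium block 70 x 64 x 28 mm (x, y, z), orange stripe, 0.24 kg. Origin: centre of its underside, the black side with brass contacts, face down at the start; z points out of the plain side (up at the start), x from handle to far end. Handle at the -x edge: two steel arms 6 mm thick at y = +-29 mm joined by a sleeve, its axis 44 mm from the block's near face.
- orange_module_handle (a point): Centre of its orange round grip sleeve, diameter 16 mm, 50 mm long, axis along the module's y; at x = -79, z = 14 mm from the module's origin (14 mm above what the module lies on, either face down). The sleeve turns freely on its axle: held by it from above, the module swings and hangs down, its far end 114 mm below. Axes as the module's.
- orange_module_far_end (a point): Centre of the orange module's end face away from the handle: x = +35 mm, z = 14 mm from the module's origin.
- blue_module: The other module, the same but with a blue stripe and a blue handle sleeve, in the other cutout (which module is in which cutout varies). To be left alone.
- foam: Dark grey foam insert, fixed, 188 x 180 x 32 mm high, origin at the centre of its underside, z up. Two cutouts at y = +-42 mm, each 162 mm (x -82 to +80) by 68 mm, 20 mm deep, floor 12 mm above the bench. A module lies in each, axes along the foam's, block 2 mm from the +x wall and both sides, 8 mm proud of the foam, handle towards -x; 46 mm from sleeve axis to -x wall.
- mat_centre (a point): Centre of the top of the green square mat, 150 x 150 mm and 3 mm thick, fixed flat on the bench; axes along its sides, z up.

How it is judged:
By the outcome, as a careful person would: the job done as asked, in the order asked, and still so for the second after the job is handed in, with the robot touching nothing.
It also fails if it takes over 51 s, if anything falls off the work surface, if the arm or the gripper's body presses on something with over 40 N, if the wrist force passes 120 N, or if a joint passes its speed limit or range.

## Working session

There is one attempt and no reset: what is moved stays moved. The work goes in short steps, each a Python script; the robot and the scene stay as the last script left them, time stands still between calls to the robot, and variables do not carry over. Pictures are saved under pics/ and viewed, and the job is handed in when it is done.

```bash
ls; mkdir -p pics
python3 - <<'E'
from bench import *
import cv2, numpy as np
for n in ["side","top","wrist"]:
    im=read_camera(n); cv2.imwrite(f"pics/{n}0.png",im[:,:,::-1])
    m=camera_model(n); print(n,{k:np.round(v,3).tolist() for k,v in m.items()})
print(current_time_s(),current_ee_pos(),current_ee_rot(),current_width())
E
```

```text
pics
side {'intrinsics': [[592.561, 0.0, 324.744], [0.0, 592.561, 236.192], [0.0, 0.0, 1.0]], 'pose': [[0.938, -0.213, 0.274, 358.445], [-0.347, -0.623, 0.701, -717.966], [0.021, -0.753, -0.658, 626.696], [0.0, 0.0, 0.0, 1.0]]}
top {'intrinsics': [[558.924, 0.0, 322.717], [0.0, 558.924, 238.422], [0.0, 0.0, 1.0]], 'pose': [[0.015, -0.999, 0.045, 530.518], [-0.999, -0.014, 0.029, -101.828], [-0.028, -0.045, -0.999, 945.493], [0.0, 0.0, 0.0, 1.0]]}
wrist {'intrinsics': [[343.174, 0.0, 321.943], [0.0, 343.174, 237.004], [0.0, 0.0, 1.0]], 'T_tool_cam': [[-0.001, -0.309, 0.951, -169.258], [0.001, -0.951, -0.309, 78.426], [1.0, 0.001, 0.001, -0.981], [0.0, 0.0, 0.0, 1.0]]}
0.15 [231.03906033 498.85666521 203.79253765] [-0.38083103  0.59614296  0.38053774  0.59562767] 1.0005981095225707
```

View pics/top0.png

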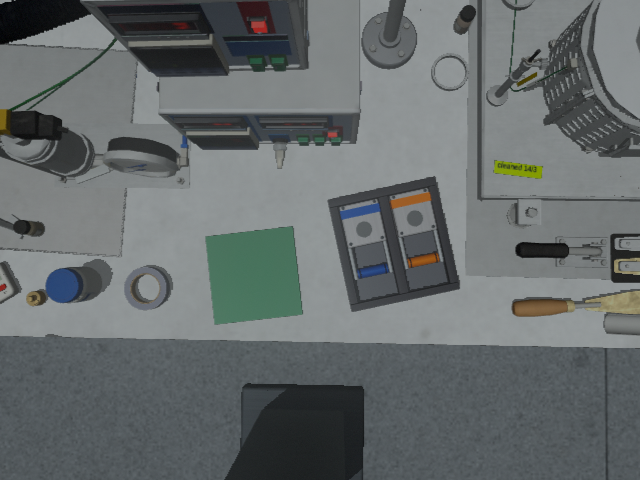

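View pics/side0.png

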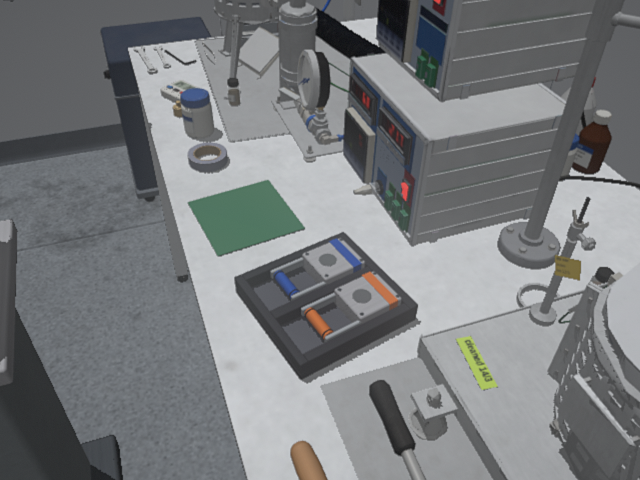

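View pics/wrist0.png

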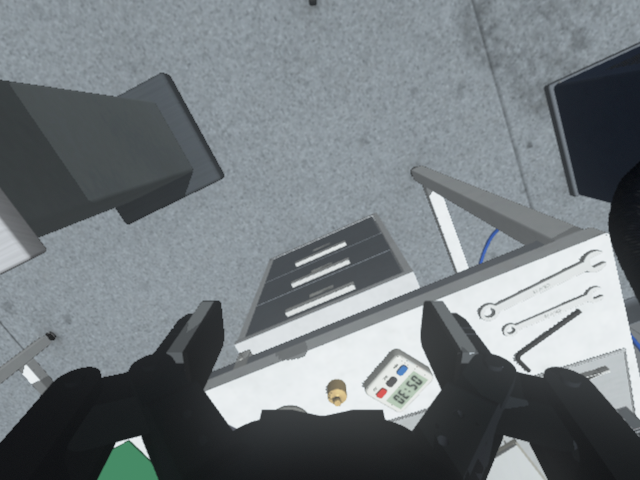

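The top view shows the foam, with corners at about (329,199), (434,178), (459,290) and (353,311). The orange sleeve is at (424,261), with the blue module to its left, and the mat is centred near (254,275). In the side view the orange module is the nearer one. The open fingers (114 mm) don't fit the 90 mm gap around the sleeve, so I'll measure the poses and the finger thickness first.

```bash
cat > h.py <<'E'
import numpy as np, cv2
from bench import *
def rays(n,uv):
    m=camera_model(n);K=np.array(m["intrinsics"]);T=np.array(m["pose"])
    uv=np.atleast_2d(np.asarray(uv,float))
    d=np.c_[uv,np.ones(len(uv))]@np.linalg.inv(K).T@T[:3,:3].T
    return T[:3,3],d
def onplane(n,uv,z):
    o,d=rays(n,uv); return o+d*((z-o[2])/d[:,2])[:,None]
def tri(uvs):  # dict name->uv
    A=np.zeros((3,3));b=np.zeros(3);L=[]
    for n,uv in uvs.items():
        o,d=rays(n,uv);d=d[0]/np.linalg.norm(d[0]);P=np.eye(3)-np.outer(d,d);A+=P;b+=P@o;L.append((o,P))
    p=np.linalg.solve(A,b); return p,[np.linalg.norm(P@(p-o)) for o,P in L]
def blobs(im,lo,hi,amin=40):
    h=cv2.cvtColor(im,cv2.COLOR_RGB2HSV);m=cv2.inRange(h,np.array(lo),np.array(hi))
    c,_=cv2.findContours(m,cv2.RETR_EXTERNAL,cv2.CHAIN_APPROX_NONE)
    out=[]
    for k in c:
        a=cv2.contourArea(k)
        if a>amin:
            M=cv2.moments(k);out.append((a,(M['m10']/M['m00'],M['m01']/M['m00']),cv2.minAreaRect(k),k))
    return sorted(out,key=lambda t:-t[0])
OR=((5,150,90),(16,255,255));GR=((65,80,50),(85,255,200))
E
python3 - <<'E'
from h import *
t=cv2.imread("pics/top0.png")[:,:,::-1];s=cv2.imread("pics/side0.png")[:,:,::-1]
t=np.ascontiguousarray(t);s=np.ascontiguousarray(s)
for n,im in(("top",t),("side",s)):
    for nm,r in(("or",OR),("gr",GR)):
        for b in blobs(im,*r): print(n,nm,b[0],np.round(b[1],1),b[2])
w=cv2.imread("pics/wrist0.png")
cv2.imwrite("pics/wristzoom.png",cv2.resize(w[280:420,140:500],None,fx=2.2,fy=2.2,interpolation=cv2.INTER_CUBIC)*1)
z=cv2.resize(t[170:320,320:470,::-1],None,fx=4,fy=4,interpolation=cv2.INTER_CUBIC);cv2.imwrite("pics/topzoom.png",z)
E
```

```text
top or 275.5 [410.3 199.9] ((410.2586364746094, 199.8965606689453), (8.028897285461426, 40.2360725402832), 77.6609115600586)
top or 196.0 [422.5 259.9] ((421.6976623535156, 260.0636901855469), (8.858450889587402, 27.708410263061523), 78.11134338378906)
top gr 7483.0 [253.6 275. ] ((253.36715698242188, 275.01531982421875), (88.14595031738281, 87.61103820800781), 83.41805267333984)
top gr 103.0 [51.2 87.4] ((51.896060943603516, 87.4059829711914), (5.702186584472656, 95.88003540039062), 59.87568283081055)
top gr 68.0 [276.9  59.9] ((277.0, 60.0), (6.0, 12.0), 90.0)
top gr 64.0 [255.8  60.5] ((255.5, 60.5), (13.0, 7.0), 0.0)
side or 244.0 [379.7 287.4] ((379.5, 287.5), (41.01219177246094, 7.0710673332214355), 45.0)
side or 209.0 [317.2 320.9] ((317.0655822753906, 320.7786560058594), (25.35130500793457, 9.602766036987305), 50.19443130493164)
side gr 1685.5 [234.3 221.4] ((235.3845672607422, 218.89393615722656), (57.041770935058594, 80.97537231445312), 74.57783508300781)
side gr 395.5 [426.6  69.9] ((426.3154602050781, 68.4769287109375), (20.093624114990234, 33.861480712890625), 7.125016689300537)
```

View pics/wristzoom.png

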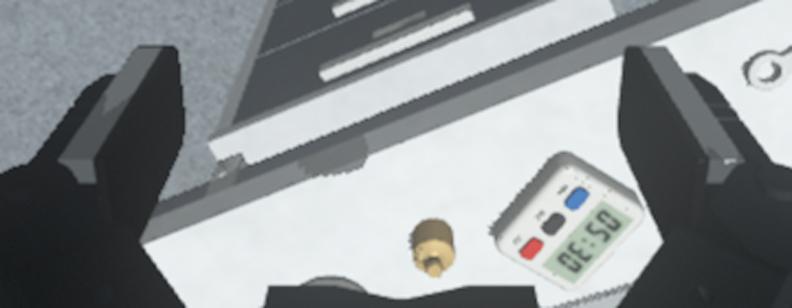

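View pics/topzoom.png

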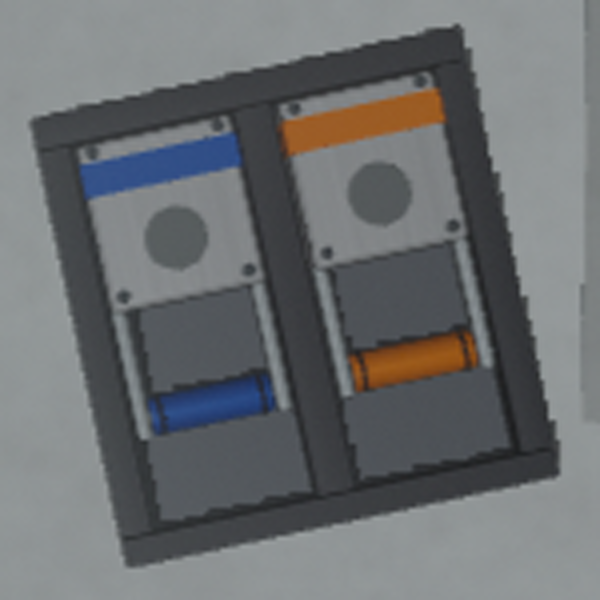

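Run:
```python
from h import *
np.set_printoptions(precision=1,suppress=True)
print("sleeve tri",tri({"top":(422.5,259.9),"side":(317.2,320.9)}))
print("stripe tri",tri({"top":(410.3,199.9),"side":(379.7,287.4)}))
sl=onplane("top",[(422.5,259.9)],26)[0];st=onplane("top",[(410.3,199.9)],40)[0]
print("sleeve top",sl,"side",onplane("side",[(317.2,320.9)],26));print("stripe top",st,"side",onplane("side",[(379.7,287.4)],40))
print("yaw from sleeve-stripe",np.degrees(np.arctan2(*(st-sl)[[1,0]])))
# foam corners: from zoom (px/4+offset)
zc=np.array([(460,25),(32,118),(130,566),(558,472)])/4+[320,170]
fc=onplane("top",zc,32);print("foam",fc,fc.mean(0))
for a,b in((1,0),(2,3),(2,1),(3,0)):
    v=fc[b]-fc[a];print(np.linalg.norm(v),np.degrees(np.arctan2(v[1],v[0])))
t=np.ascontiguousarray(cv2.imread("pics/top0.png")[:,:,::-1]);s=np.ascontiguousarray(cv2.imread("pics/side0.png")[:,:,::-1])
for n,im in(("top",t),("side",s)):
    b=blobs(im,*((GR) if n=="top" else ((60,60,30),(90,255,220))))[0]
    q=cv2.approxPolyDP(b[3],8,True)[:,0];p=onplane(n,q,3);print(n,"mat",q.tolist(),p,p.mean(0));
    print([ (np.linalg.norm(p[i]-p[i-1]),np.degrees(np.arctan2(*(p[i]-p[i-1])[[1,0]]))) for i in range(len(p))])
```

```text
sleeve tri (array([ 538.6, -238.4,   31.3]), [np.float64(0.1698490560293423), np.float64(0.16984905602911268)])
stripe tri (array([ 636.2, -217.1,   40.1]), [np.float64(0.7814132155772056), np.float64(0.7814132155768329)])
sleeve top [ 538.8 -239.2   26. ] side [[ 540.  -234.1   26. ]]
stripe top [ 635.5 -216.8   40. ] side [[ 637.1 -217.1   40. ]]
yaw from sleeve-stripe 13.058459796243751
foam [[ 675.8 -257.7   32. ]
 [ 635.5  -83.3   32. ]
 [ 453.3 -125.7   32. ]
 [ 494.1 -298.3   32. ]] [ 564.7 -191.2   32. ]
179.05355526012102 -77.01570611237135
177.32059064539504 -76.678937769385
187.11784641428284 13.114156962445394
186.07975640748577 12.580338074217588
top mat [[291, 227], [206, 237], [216, 323], [301, 313]] [[591.4 -20.7   3. ]
 [572.5 123.7   3. ]
 [427.6 103.2   3. ]
 [446.8 -40.1   3. ]] [509.6  41.5   3. ]
[(np.float64(145.84226695050202), np.float64(7.631679500445746)), (np.float64(145.6120618783668), np.float64(97.46230054794891)), (np.float64(146.35469365640984), np.float64(-171.9435410162693)), (np.float64(144.52641205460907), np.float64(-82.33742058406578))]
side mat [[303, 227], [268, 181], [189, 202], [218, 255]] [[592.5 -20.2   3. ]
 [574.1 120.2   3. ]
 [430.3 104.6   3. ]
 [447.8 -41.    3. ]] [511.2  40.9   3. ]
[(np.float64(146.20294410791368), np.float64(8.183724467379191)), (np.float64(141.6278631536335), np.float64(97.45158776723106)), (np.float64(144.6348466842457), np.float64(-173.81262134984232)), (np.float64(146.69570685140422), np.float64(-83.16997391484732))]
```

```bash
cat >> h.py <<'E'
from scipy.spatial.transform import Rotation as R
def tool(yaw,tilt=0,flip=False):
    """tool x down, jaw along horizontal dir yaw. tilt>0: the +yaw-side finger is raised
    (approach vector leans toward... )"""
    e=np.array([np.cos(yaw),np.sin(yaw),0]);u=np.array([0,0,1.])
    j=e*np.cos(tilt)+u*np.sin(tilt); d=e*np.sin(tilt)-u*np.cos(tilt)
    z=-j if flip else j
    return R.from_matrix(np.c_[d,np.cross(z,d),z]).as_quat()
YAW=np.radians(13.0);SL=np.array([538.8,-239.4,26.])
EX=np.array([np.cos(YAW),np.sin(YAW),0]);EY=np.array([-np.sin(YAW),np.cos(YAW),0])
MAT=np.array([510.2,41.3,3.]);MYAW=np.radians(7.8)
E
python3 - <<'E'
from h import *
np.set_printoptions(precision=3,suppress=True)
for fl in(False,True):
    print(fl,solve_ik(SL+[0,0,94],tool(YAW,0,fl)),solve_ik(SL+[0,0,-6],tool(YAW,np.radians(-12),fl)))
    for yw in (0,45,90,-45,-90,180,135,-135):
        print(yw,solve_ik(MAT+[0,0,150],tool(np.radians(yw),0,fl)))
E
```

```text
False [-0.497  0.517  1.623 -0.     1.002 -0.724] [-0.434  0.74   1.53  -0.148  1.043 -0.575]
0 [-0.01   0.345  1.802 -0.     0.995 -0.01 ]
45 [-0.01   0.345  1.802 -0.     0.995 -0.796]
90 [-0.01   0.345  1.802 -0.     0.995 -1.581]
-45 [-0.01   0.345  1.802 -0.     0.995  0.775]
-90 [-0.01   0.345  1.802 -0.     0.995  1.561]
180 None
135 [-0.01   0.345  1.802 -0.     0.995 -2.366]
-135 [-0.01   0.345  1.802 -0.     0.995  2.346]
True [-0.497  0.517  1.623 -0.     1.002  2.418] [-0.434  0.74   1.53  -0.148  1.043  2.567]
0 None
45 [-0.01   0.345  1.802 -0.     0.995  2.346]
90 [-0.01   0.345  1.802 -0.     0.995  1.561]
-45 [-0.01   0.345  1.802 -0.     0.995 -2.366]
-90 [-0.01   0.345  1.802 -0.     0.995 -1.581]
180 [-0.01   0.345  1.802 -0.     0.995 -0.01 ]
135 [-0.01   0.345  1.802 -0.     0.995  0.775]
-135 [-0.01   0.345  1.802 -0.     0.995 -0.796]
```

Run:
```python
from h import *
np.set_printoptions(precision=1,suppress=True)
t=current_time_s()
move_pose(SL+[0,0,94],tool(YAW));print("move",current_time_s()-t)
print(current_ee_pos());cv2.imwrite("pics/w1.png",read_camera("wrist")[:,:,::-1]);cv2.imwrite("pics/s1.png",read_camera("side")[:,:,::-1])
t=current_time_s();grasp();print("grasp",current_time_s()-t,current_width())
cv2.imwrite("pics/w2.png",read_camera("wrist")[:,:,::-1])
t=current_time_s();ungrasp();print("ungrasp",current_time_s()-t,current_width(),current_time_s())
```

```text
move 2.8333
[ 539.1 -238.8  120.1]
grasp 0.7667000000000002 0.002416288887412974
ungrasp 0.7833000000000001 0.9967772004685619 4.6833
```

View pics/w1.png

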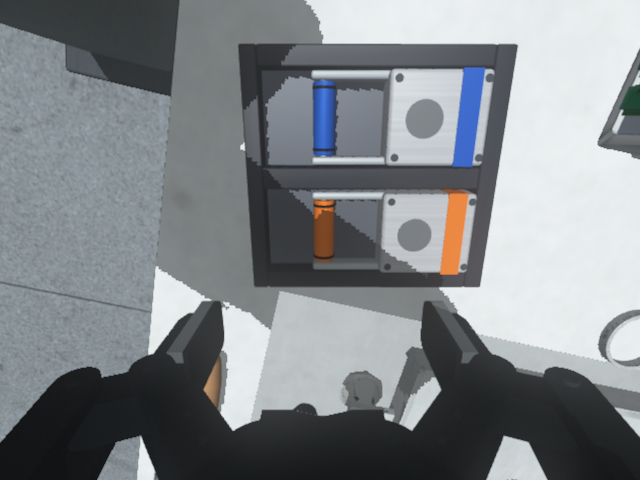

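View pics/w2.png

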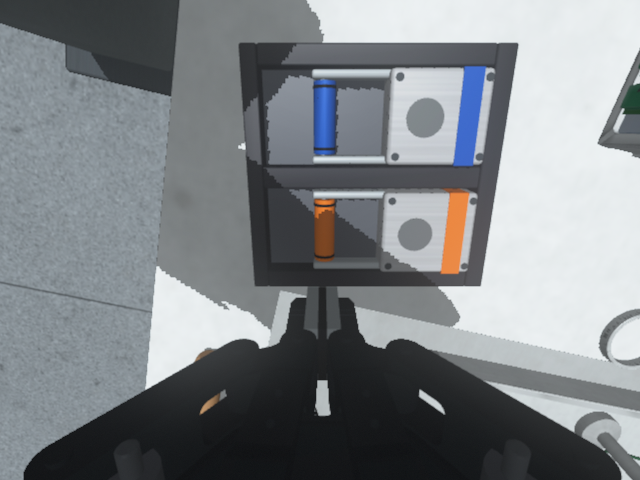

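View pics/s1.png

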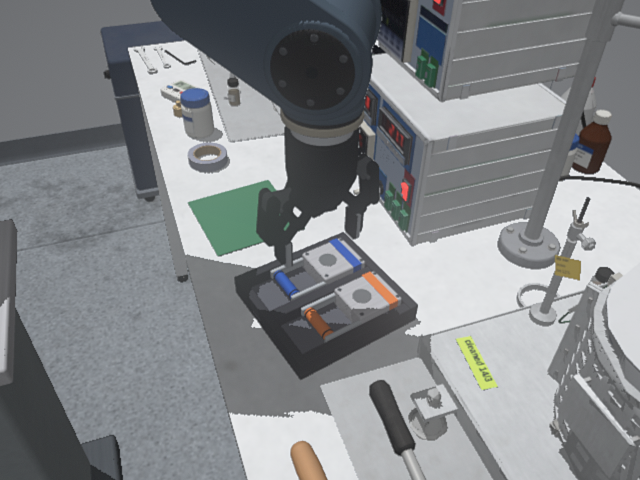

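Run:
```python
from h import *
np.set_printoptions(precision=1,suppress=True)
def proj(n,p):
    m=camera_model(n);T=np.linalg.inv(np.array(m["pose"]));q=T[:3,:3]@p+T[:3,3];q=np.array(m["intrinsics"])@q;return q[:2]/q[2]
c=np.array([539.1,-238.8,120.1])
for z in (120,133,150,166):
    print(z,*[proj("side",np.array([*(c+s*a*EX+b*EY)[:2],z])) for s in(-1,1) for a in (42.5,) for b in (-11,11)])
s=cv2.imread("pics/s1.png");cv2.imwrite("pics/s1z.png",cv2.resize(s[150:290,240:400],None,fx=4,fy=4,interpolation=cv2.INTER_CUBIC))
w=cv2.imread("pics/w2.png");cv2.imwrite("pics/w2z.png",cv2.resize(np.clip(w[260:400,240:410].astype(int)*2,0,255).astype(np.uint8),None,fx=4,fy=4,interpolation=cv2.INTER_CUBIC))
```

```text
120 [293.4 292.1] [283.9 280.7] [352.6 265.3] [342.5 255. ]
133 [293.2 284.3] [283.6 272.9] [353.2 257.6] [342.9 247.3]
150 [293.  273.8] [283.3 262.5] [353.9 247.3] [343.5 237. ]
166 [292.8 263.7] [282.9 252.4] [354.6 237.2] [344. 227.]
```

View pics/s1z.png

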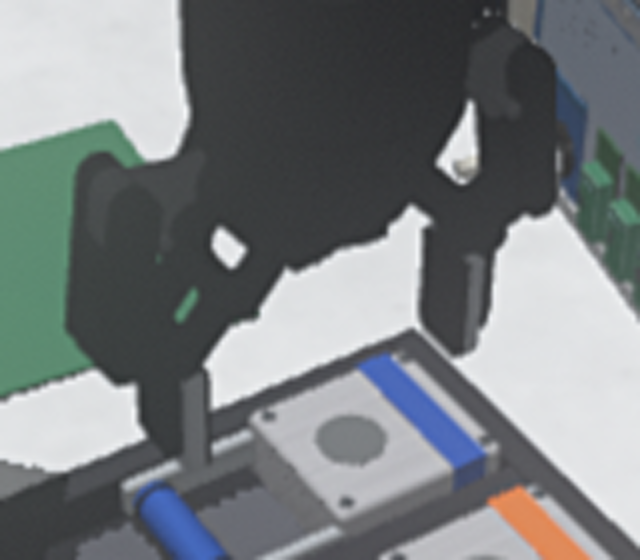

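View pics/w2z.png

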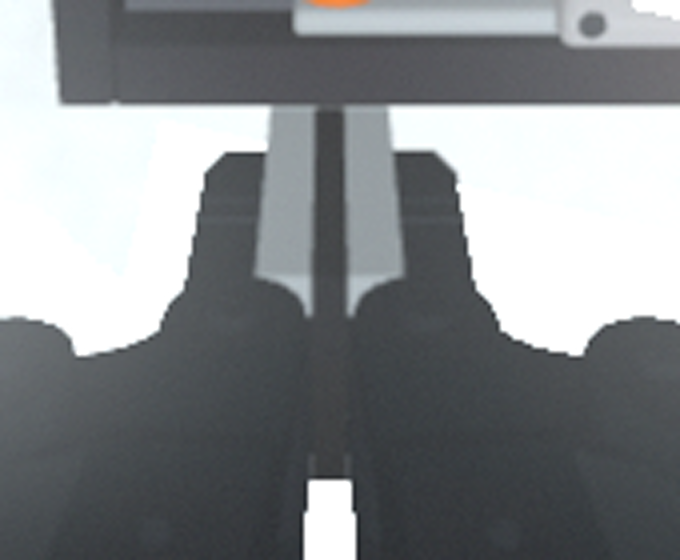

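The wrist view (calibration checked against the sleeve at (324,229)) and the side view both put the drawn fingertips about 33 mm behind the stated TCP. I'll settle it with a guarded touch of the open fingers on the bare bench in front of the foam.

Run:
```python
from h import *
np.set_printoptions(precision=1,suppress=True)
p=SL-100*EX
q=tool(YAW)
servo_line(np.array([p[0],p[1],90]),max_speed=250)
servo_line(np.array([p[0],p[1],20]),max_speed=250,guard=6)
print(current_time_s(),current_ee_pos(),current_contact_force())
cv2.imwrite("pics/s2.png",read_camera("side")[:,:,::-1])
g=servo_line(np.array([p[0],p[1],-40]),max_speed=40,guard=5)
print(g,current_time_s(),current_ee_pos(),current_contact_force())
```

```text
5.4583 [ 442.3 -262.    71.3] [-0.2  1.2  0.3]
True 7.4 [ 441.9 -262.4   -8.5] [-2.9  2.2 10.1]
```

View pics/s2.png

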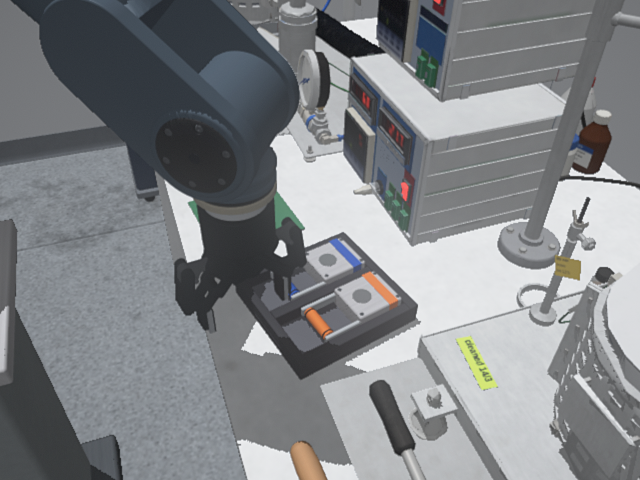

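Run:
```python
from h import *
np.set_printoptions(precision=1,suppress=True)
print(current_ee_pos(),current_contact_force(),current_width())
s=read_camera("side")[:,:,::-1];cv2.imwrite("pics/s3.png",cv2.resize(s[200:400,140:400],(780,600),interpolation=cv2.INTER_CUBIC))
w=read_camera("wrist")[:,:,::-1];cv2.imwrite("pics/w3.png",w)
```

```text
[ 441.9 -262.4   -8.5] [-2.9  2.2 10.1] 0.995347513757156
```

View pics/s3.png

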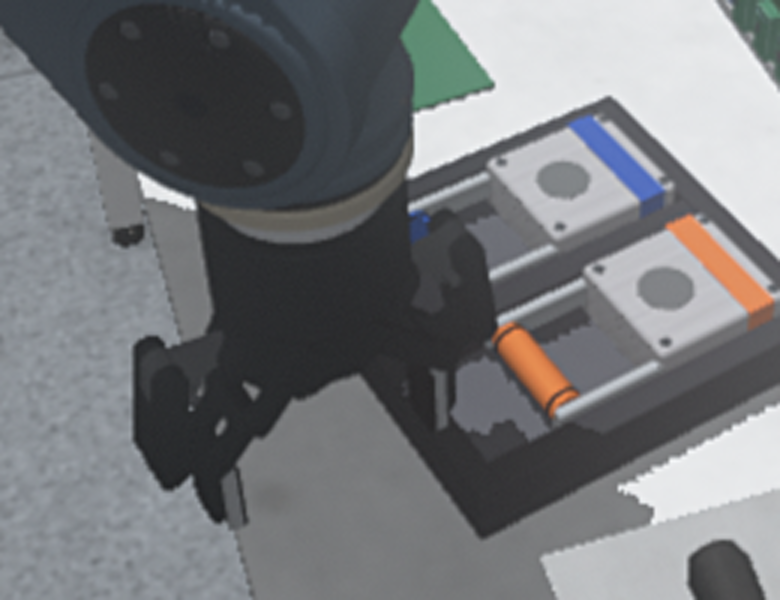

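View pics/w3.png

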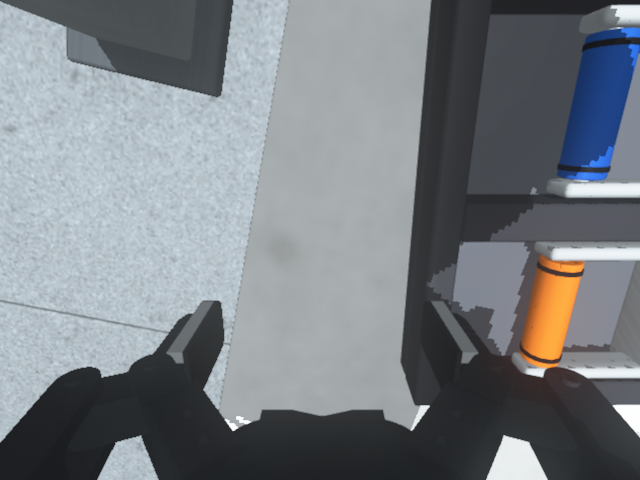

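Run:
```python
from h import *
np.set_printoptions(precision=1,suppress=True)
def proj(n,p):
    m=camera_model(n);T=np.linalg.inv(np.array(m["pose"]));q=T[:3,:3]@p+T[:3,3];q=np.array(m["intrinsics"])@q;return q[:2]/q[2]
c=np.array([441.9,-262.4,-8.5])
for z in (5,20,25,30,35,40): print(z,*[proj("side",np.array([*(c+s*a*EX+b*EY)[:2],z])) for s in(-1,1) for a in (42.5,49) for b in (-11,)])
# lift straight off
servo_line(np.array([c[0],c[1],40.]),max_speed=120)
print(current_time_s(),current_ee_pos(),current_contact_force())
```

```text
5 [225.2 389. ] [220.3 391.5] [285.1 358.8] [289.4 356.6]
20 [224.  381.8] [219.1 384.3] [284.8 351.6] [289.2 349.4]
25 [223.7 379.4] [218.7 381.8] [284.7 349.1] [289.1 346.9]
30 [223.3 376.9] [218.3 379.3] [284.6 346.6] [289.1 344.4]
35 [222.9 374.4] [217.9 376.8] [284.5 344.1] [289.  341.9]
40 [222.5 371.9] [217.5 374.3] [284.4 341.5] [288.9 339.4]
8.0583 [ 441.7 -262.3   39.6] [-0.7  0.2 -0.9]
```

```bash
cat > plan.py <<'E'
import numpy as np
L=57;ph=np.radians(-6.)
def back(a): 
    s=np.sin(ph)+a/L; return L*(np.cos(ph)-np.sqrt(1-s*s))
A=np.linspace(42.5,8,24)
def pts(a,side):
    b=back(a);P=[]
    for x0,x1,y0 in((a,a+6.5,b),(a+6.5,a+14.5,b+3)):
        for x in np.linspace(x0,x1,4): P+= [(side*x,y) for y in np.linspace(y0,b+38,14)]
    return np.array(P)
PR=[np.concatenate([pts(a,1),pts(a,-1)]) for a in A]
def clear(P,wall,dx):
    x,z=P[:,0],P[:,1]
    c=np.min(z+14)
    # block corner: inside-quadrant x>44-dx, z<14
    c=min(c,np.min(np.maximum(44-dx-x,z-14)))
    if wall:
        c=min(c,np.min(np.maximum.reduce([x+46,z-6,-58-x])))
    return c
def ev(s,be,e,wall=True):
    # be>0: -x finger raised. axis centre (tip) at (xc,zc): passes so that at sleeve height lateral offset=-s
    j=np.array([np.cos(be),-np.sin(be)]);up=np.array([np.sin(be),np.cos(be)])
    o=np.array([-s,0])*1.0 - e*up
    m=99;drag=0
    for a,pr in zip(A,PR):
        P=o+pr[:,:1]*j+pr[:,1:]*up
        # sleeve at (-drag,0); gripper lateral coordinate of sleeve rel axis = s*cos - ...
        lat=(s)*np.cos(be)  # sleeve lateral coordinate initially
        drag=max(0,(lat-(a-8)))/np.cos(be) if lat>a-8 else 0
        m=min(m,clear(P,wall,drag))
    return m,drag
if __name__=="__main__":
    for e in(1,2,3,4,5):
        best=[]
        for be in np.radians(np.arange(-25,26,1)):
            for s in np.arange(-2,26,1.):
                c,d=ev(s,be,e);best.append((c,-abs(s),np.degrees(be)))
        best.sort(reverse=True);ok=[b for b in best if b[0]>=1.5]
        print(e,"best",np.round(best[0],1),"least drag",np.round(max(ok,key=lambda b:b[1]),1) if ok else None)
    print("release")
    for e in(1,2,3,4,5,6):
        r=[(ev(0,be,e,False)[0],np.degrees(be)) for be in np.radians(np.arange(-40,41,1))]
        print(e,np.round(max(r),1))
E
python3 plan.py
```

```text
1 best [  1.5 -25.   22. ] least drag None
2 best [  1.2 -25.   23. ] least drag None
3 best [  0.7 -24.   22. ] least drag None
4 best [  0.2 -24.   23. ] least drag None
5 best [ -0.3 -22.   22. ] least drag None
release
1 [  5.7 -18. ]
2 [  4.7 -18. ]
3 [  4. -18.]
4 [  3.3 -18. ]
5 [  2.3 -18. ]
6 [  1.6 -17. ]
```

Run:
```python
from plan import *
for e in(-5,-4,-3,-2,-1,0,1):
    for smax in (0,4,8,12,18,26):
        r=max((ev(s,be,e)[0],s,np.degrees(be)) for be in np.radians(np.arange(-25,26,1)) for s in np.arange(-smax,smax+1,2.))
        print(e,smax,np.round(r,1),end=' | ')
    print()
```

```text
-5 0 [ 2.3  0.  -5. ] | -5 4 [ 2.4  4.  -3. ] | -5 8 [ 2.8  8.  -1. ] | -5 12 [ 2.9 10.   0. ] | -5 18 [ 3.1 18.   6. ] | -5 26 [ 4.4 26.  17. ] | 
-4 0 [ 1.7  0.  -5. ] | -4 4 [ 2.2  4.  -3. ] | -4 8 [ 2.2  8.  -1. ] | -4 12 [ 2.2  8.  -1. ] | -4 18 [ 2.6 18.   7. ] | -4 26 [ 4. 26. 19.] | 
-3 0 [ 1.1  0.  -5. ] | -3 4 [ 1.2  2.  -4. ] | -3 8 [ 1.4  8.  -1. ] | -3 12 [ 1.5 12.   1. ] | -3 18 [ 2.2 18.   7. ] | -3 26 [ 3.4 26.  20. ] | 
-2 0 [ 0.1  0.  -5. ] | -2 4 [ 0.7  4.  -3. ] | -2 8 [ 0.8  6.  -2. ] | -2 12 [ 0.8 12.   2. ] | -2 18 [ 2.1 18.   9. ] | -2 26 [ 3.2 24.  18. ] | 
-1 0 [-0.1  0.  -5. ] | -1 4 [ 0.  2. -4.] | -1 8 [ 0.1  8.  -1. ] | -1 12 [ 0.1  8.  -1. ] | -1 18 [ 1.5 18.  10. ] | -1 26 [ 2.7 26.  22. ] | 
0 0 [-1.1  0.  -5. ] | 0 4 [-0.8  4.  -3. ] | 0 8 [-0.5  8.   0. ] | 0 12 [-0.2 10.   1. ] | 0 18 [ 1.2 18.  11. ] | 0 26 [ 1.9 26.  22. ] | 
1 0 [-1.6  0.  -5. ] | 1 4 [-1.4  2.  -4. ] | 1 8 [-1.4  8.  -1. ] | 1 12 [-1.2 12.   2. ] | 1 18 [ 0.8 18.  12. ] | 1 26 [ 1.4 24.  21. ] |
```

The touch landed on the foam's rim (z = 32) at TCP z = -8.5. So the real open tips stand about 41 mm behind the reported TCP (shut about 28 mm), which agrees with the images, and I'll use that offset. To get the fingers in I'll approach tilted and shifted toward -x. That puts the block-side finger in the gap and brings the other one in over the rim, pulling the module back as it closes.

```bash
cat >> h.py <<'E'
OS=28.0
def tcp(tip,yaw,tilt):
    e=np.array([np.cos(yaw),np.sin(yaw),0]);d=e*np.sin(tilt)-np.array([0,0,np.cos(tilt)])
    return np.asarray(tip)+OS*d, d
def go(tip,yaw,tilt,v=150,guard=None,joint=False):
    p,d=tcp(tip,yaw,tilt);q=tool(yaw,tilt)
    if joint: return move_pose(p,q)
    return servo_line(p,q,max_speed=v,guard=guard)
E
python3 - <<'E'
from h import *
np.set_printoptions(precision=1,suppress=True)
be=np.radians(-19);s=24;e=-1
tip0=SL-s*EX; _,d=tcp(tip0,YAW,be); tip=tip0+e*d
up=np.array([0,0,1.])
p=current_ee_pos();servo_line(np.array([p[0],p[1],75.]),max_speed=200)
go(tip-60*d,YAW,be,joint=True)
print(current_time_s(),current_ee_pos())
go(tip-20*d,YAW,be,v=120)
print(go(tip,YAW,be,v=40,guard=6))
print(current_time_s(),current_ee_pos(),tcp(tip,YAW,be)[0],current_contact_force())
w=read_camera("wrist")[:,:,::-1];cv2.imwrite("pics/w4.png",w)
s=read_camera("side")[:,:,::-1];cv2.imwrite("pics/s4.png",cv2.resize(s[180:380,200:460],(780,600),interpolation=cv2.INTER_CUBIC))
E
```

```text
8.8833 [ 525.6 -241.2   54.7]
False
10.0167 [ 506.9 -246.8    0.5] [ 506.9 -246.8    0.5] [-0.6 -0.2  0.7]
```

View pics/w4.png

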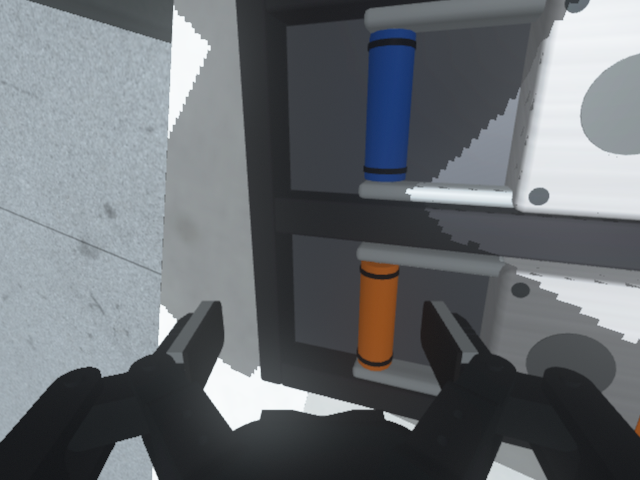

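View pics/s4.png

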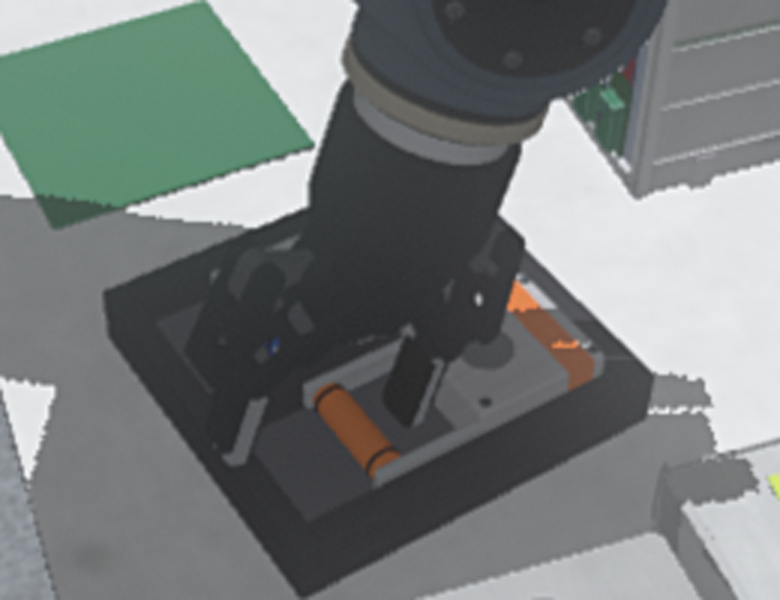

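The side view shows the left finger over the rim and the right finger in the gap between sleeve and block, with no contact. Closing now.

Run:
```python
from h import *
np.set_printoptions(precision=2,suppress=True)
grasp()
print(current_time_s(),current_ee_pos(),current_contact_force(),current_torque(),current_width())
w=read_camera("wrist")[:,:,::-1];cv2.imwrite("pics/w5.png",w)
s=read_camera("side")[:,:,::-1];cv2.imwrite("pics/s5.png",cv2.resize(s[180:380,200:460],(780,600),interpolation=cv2.INTER_CUBIC))
```

```text
10.7667 [ 506.75 -246.73    0.37] [ 0.48 -0.03 -1.09] [ 0.09 -0.23  0.  ] 0.155514938570955
```

View pics/w5.png

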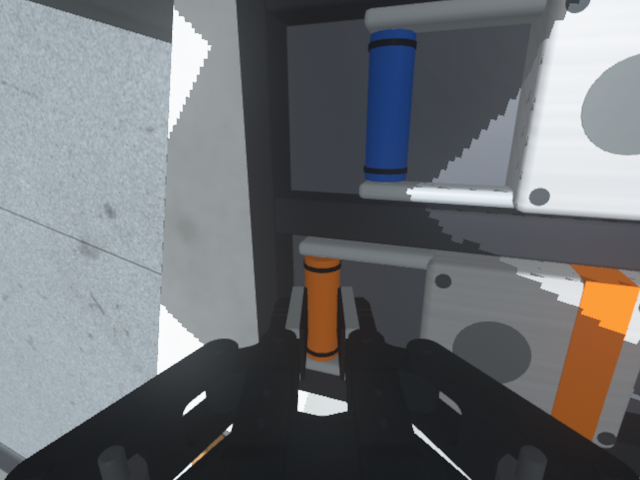

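View pics/s5.png

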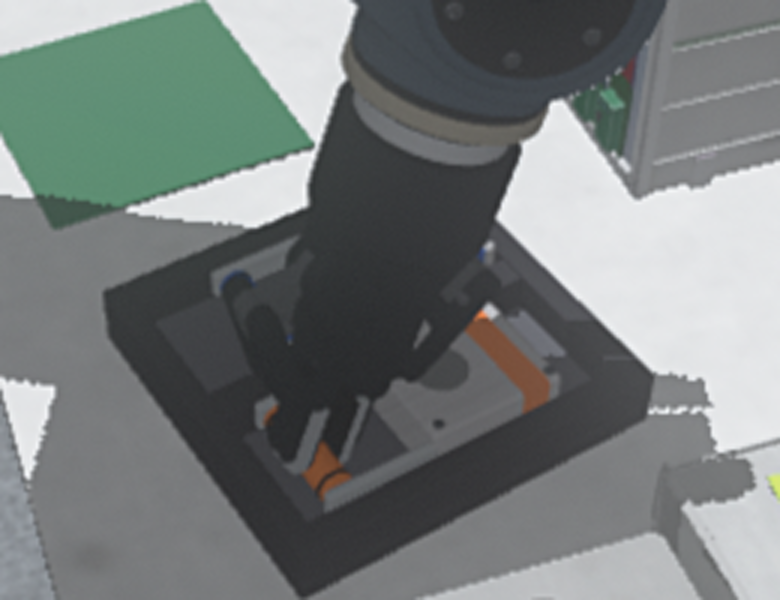

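The sleeve is pinched, and the module slid back about 24 mm in its cutout. The width reading and the wrist image both say the tips hold it about 4 mm above its axis, which is shallow. I'll lift the handle with this grip, rest the sleeve on the foam's rim with the far end still in the cutout, and regrip deeper there.

```bash
cat >> h.py <<'E'
def gs(sl,yaw,tilt,e,**k):
    _,d=tcp(sl,yaw,tilt); return go(np.asarray(sl)+e*d,yaw,tilt,**k)
def pics(tag,box=(180,380,200,460)):
    w=read_camera("wrist")[:,:,::-1];cv2.imwrite(f"pics/w{tag}.png",w)
    s=read_camera("side")[:,:,::-1];a,b,c,d=box
    cv2.imwrite(f"pics/s{tag}.png",cv2.resize(s[a:b,c:d],(780,600),interpolation=cv2.INTER_CUBIC))
E
python3 - <<'E'
from h import *
np.set_printoptions(precision=2,suppress=True)
s0=SL-24*EX;be=np.radians(-19);U=np.array([0,0,1.])
gs(s0+24*U,YAW,be,-1,v=60)
print(current_time_s(),current_width(),current_contact_force())
gs(s0+26*U-28*EX,YAW,np.radians(0),-1,v=60)
print(current_time_s(),current_width(),current_contact_force())
pics("6")
E
```

```text
11.4167 0.15505117114035483 [-0.57 -0.98 -0.04]
11.9 0.15647563348792573 [-0.9  -0.58 -0.81]
```

View pics/s6.png

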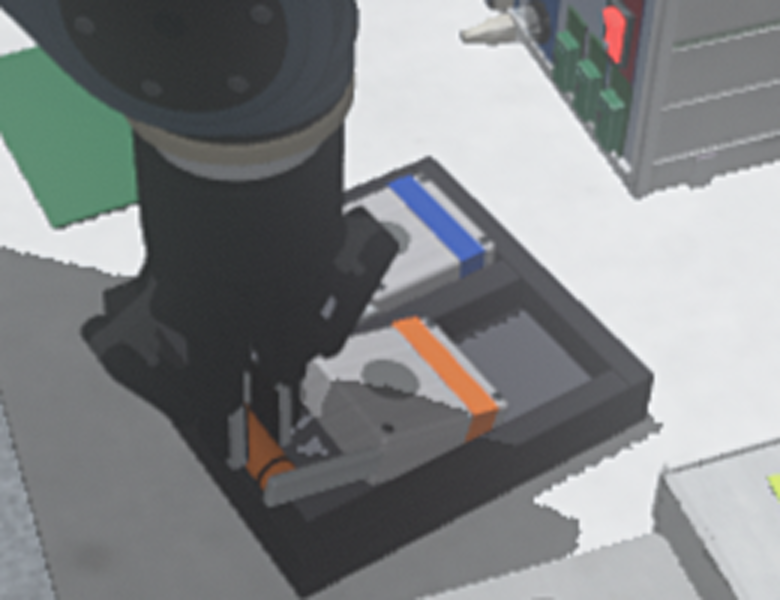

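View pics/w6.png

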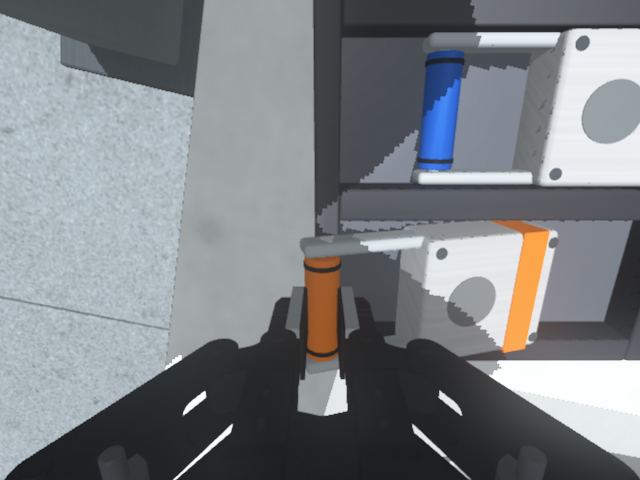

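```bash
cat >> h.py <<'E'
def proj(n,p):
    m=camera_model(n);T=np.linalg.inv(np.array(m["pose"]));q=T[:3,:3]@p+T[:3,3];q=np.array(m["intrinsics"])@q;return q[:2]/q[2]
E
python3 - <<'E'
from h import *
np.set_printoptions(precision=2,suppress=True)
p=current_ee_pos();r=R.from_quat(current_ee_rot()).as_matrix();d=r[:,0];j=r[:,2];y=r[:,1];print(p,d)
f=lambda q:((proj("side",q)-[200,180])*3).round(0)
for off in (-36,-34,-32,-30,-28,-26,-24,-20): print(off,"tipL",f(p+off*d-8*j-11*y),"tipR",f(p+off*d+8*j-11*y),"axis y-25",f(p+off*d-25*y),"y-32",f(p+off*d-32*y))
im=cv2.imread("pics/s6.png");cv2.imwrite("pics/s6z.png",cv2.resize(im[340:540,180:400],(792,720)[:2],interpolation=cv2.INTER_CUBIC)[:600])
E
```

```text
[ 488.69 -251.13   24.94] [-0. -0. -1.]
-36 tipL [247. 454.] tipR [280. 438.] axis y-25 [281. 468.] y-32 [290. 480.]
-34 tipL [247. 457.] tipR [280. 441.] axis y-25 [281. 471.] y-32 [290. 483.]
-32 tipL [247. 460.] tipR [280. 444.] axis y-25 [281. 475.] y-32 [290. 486.]
-30 tipL [247. 463.] tipR [280. 447.] axis y-25 [281. 478.] y-32 [290. 489.]
-28 tipL [247. 466.] tipR [280. 450.] axis y-25 [281. 481.] y-32 [290. 492.]
-26 tipL [247. 469.] tipR [280. 453.] axis y-25 [281. 484.] y-32 [290. 495.]
-24 tipL [247. 473.] tipR [281. 456.] axis y-25 [281. 487.] y-32 [290. 499.]
-20 tipL [248. 479.] tipR [281. 463.] axis y-25 [282. 493.] y-32 [290. 505.]
```

View pics/s6z.png

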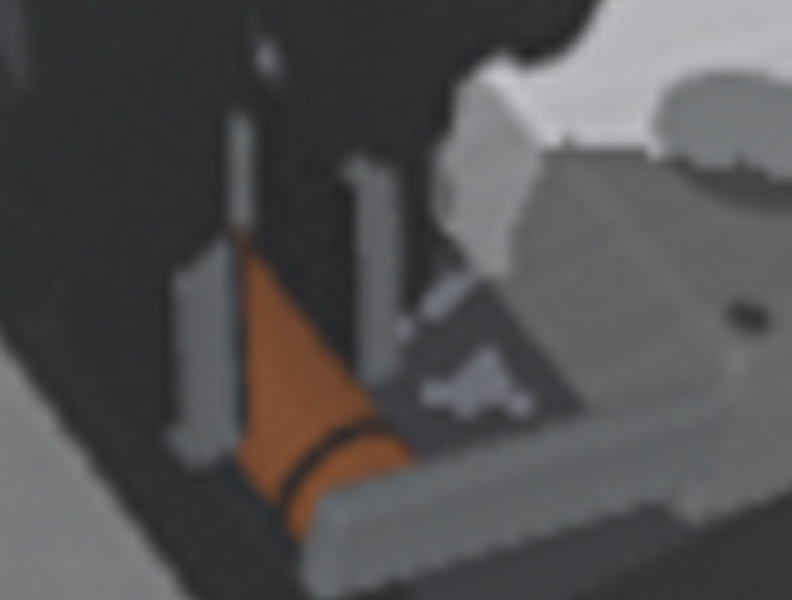

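The tips sit within 2-3 mm of the sleeve axis, and the width stayed steady while lifting and tilting, so the grip is sound and I'll skip the regrip. Next I'll raise the handle along an arc about the far edge, which stays in the cutout.

Run:
```python
from h import *
np.set_printoptions(precision=2,suppress=True)
U=np.array([0,0,1.])
s1=SL-52*EX+26*U
P=s1+107.7*EX; P[2]=12
for th,v in((30,90),(45,90),(60,90),(74,90),(86,90)):
    a=np.radians(th+7)
    gs(P+114.9*(-np.cos(a)*EX+np.sin(a)*U),YAW,0,-1,v=v)
    if th==45: pics("7")
print(current_time_s(),current_width(),current_contact_force())
pics("8",(120,380,180,518))
print(solve_ik(MAT+[0,0,160],tool(np.radians(97.8),0)))
```

```text
14.4583 0.1566393668606855 [ 1.05 -0.12 -2.47]
[-0.01  0.33  1.79 -0.    1.02 -1.72]
```

View pics/s7.png

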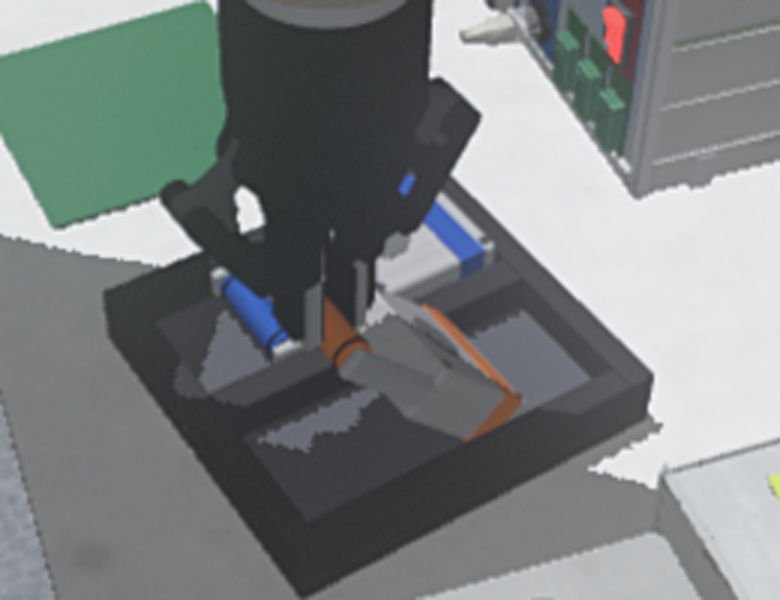

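View pics/s8.png

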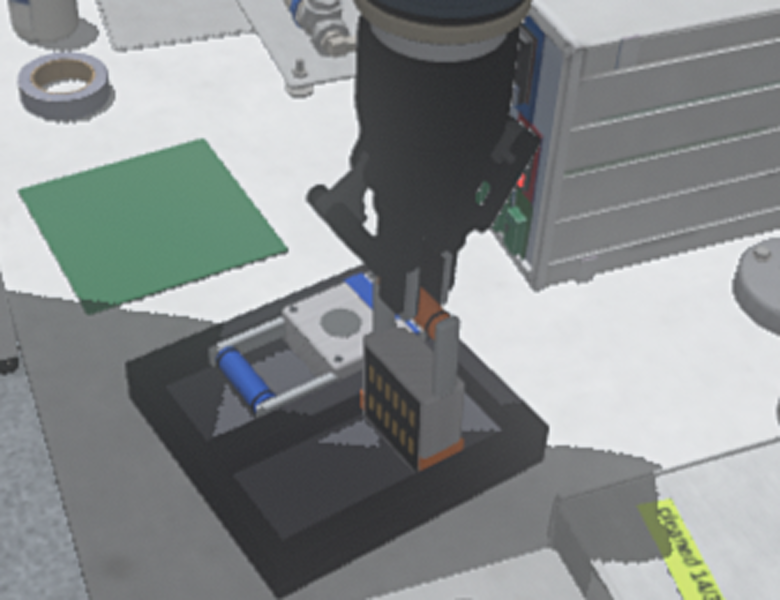

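The module stands vertical with its far end still in the cutout, contacts toward -x, and the blue module is undisturbed. Now I'll lift it out, carry it over the mat and yaw it by 85°.

Run:
```python
from h import *
np.set_printoptions(precision=2,suppress=True)
U=np.array([0,0,1.]);Y2=np.radians(97.8);N=np.array([np.cos(Y2),np.sin(Y2),0])
O=MAT.copy();Pv=O-35*N
for tl,sl in((0,Pv-14*N+150*U),(0,O+79*N+14*U),(-16,O+79*N+14*U)):
    p,d=tcp(sl,Y2,np.radians(tl));print(solve_ik(p-d,tool(Y2,np.radians(tl))))
p=current_ee_pos()
servo_line(np.array([p[0],p[1],p[2]+65]),max_speed=110)
gs(Pv-14*N+145*U,Y2,0,-1,joint=True)
print(current_time_s(),current_width(),current_contact_force(),current_ee_pos())
sleep(0.3)
pics("9",(60,300,120,432))
print(current_contact_force())
```

```text
[-0.1   0.39  1.81 -0.    0.94 -1.81]
[ 0.14  0.62  1.88 -0.    0.64 -1.56]
[ 0.29  0.65  1.85 -0.42  0.73 -1.09]
16.3667 0.1534747812802148 [-0.14 -0.61 -1.95] [517.29  -7.68 120.97]
[ 0.63  0.93 -2.6 ]
```

View pics/s9.png

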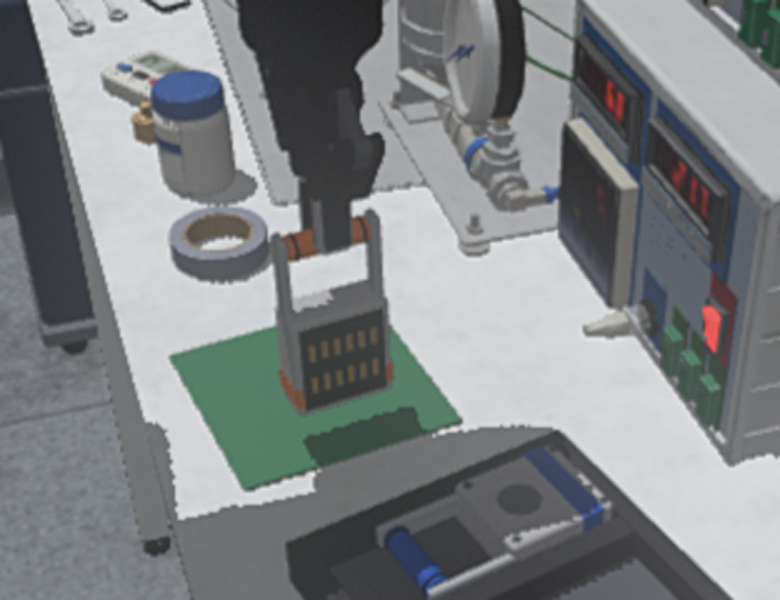

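View pics/w9.png

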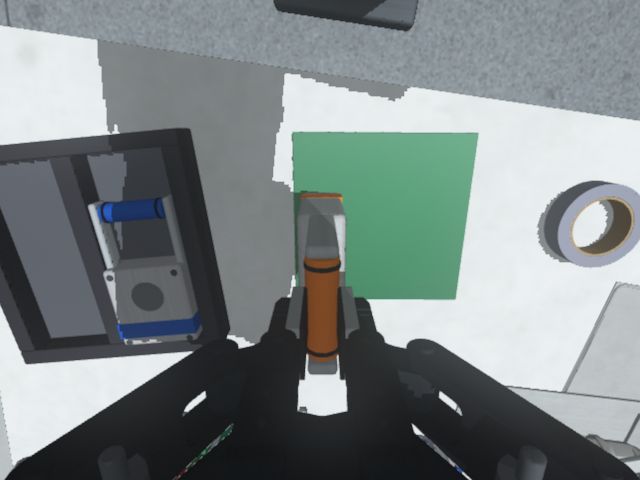

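It hangs vertical over the mat's right part with the plain side facing the mat interior. I'll lower it until the end touches, then lay it over along an arc.

Run:
```python
from h import *
np.set_printoptions(precision=2,suppress=True)
U=np.array([0,0,1.]);Y2=np.radians(97.8);N=np.array([np.cos(Y2),np.sin(Y2),0])
O=MAT.copy();Pv=O-35*N
gs(Pv-14*N+122*U,Y2,0,-1,v=70)
sleep(0.15)
g=gs(Pv-14*N+112*U,Y2,0,-1,v=20,guard=2.5)
p=current_ee_pos();print("touch",g,p[2]-27+0,current_contact_force(),current_time_s())
zs=p[2]+27  # sleeve axis z (cmd: sleeve=TCP+27 up)
off=max(zs-117,-2); print("sleeve z",zs)
for th in (84,72,60,46):
    a=np.radians(th)
    gs(Pv+115.3*(np.cos(a)*N+np.sin(a)*U),Y2,0,-1,v=90)
    if th in(60,): pics("10",(60,300,120,432))
print(current_time_s(),current_width(),current_contact_force())
pics("11",(60,300,120,432))
```

```text
touch True 61.05930293992145 [-1.39 -1.24  5.21] 17.9
sleeve z 115.05930293992145
19.7333 0.15565830283486146 [-0.1   3.11  3.42]
```

View pics/s11.png

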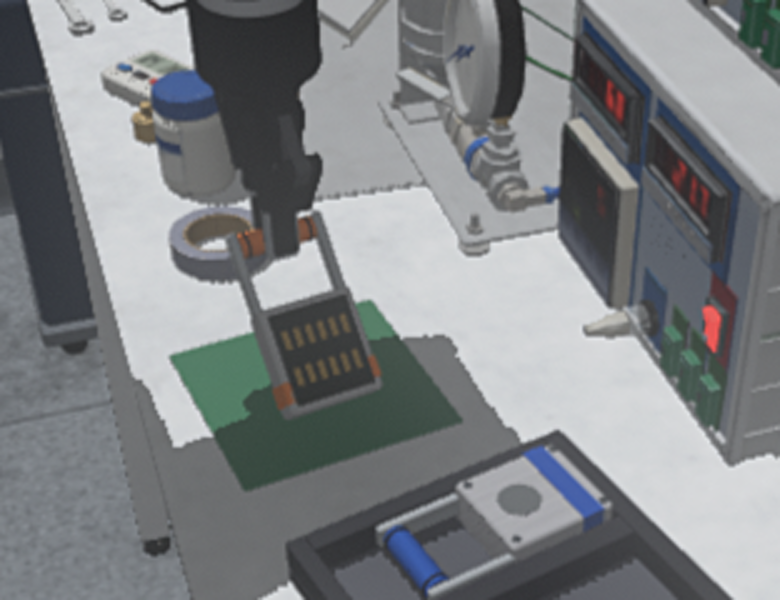

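View pics/w11.png

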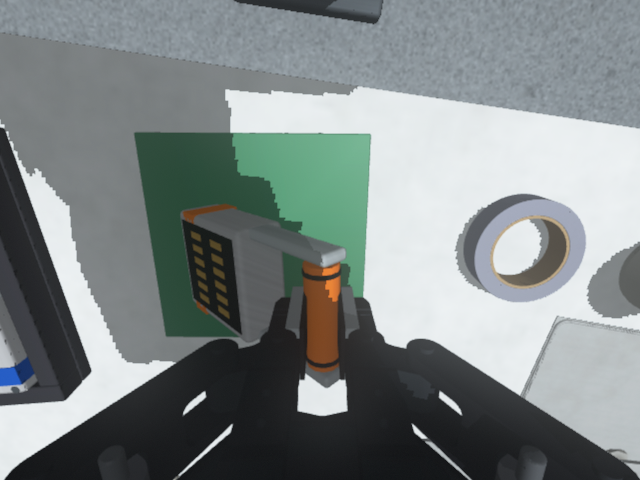

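Run:
```python
from h import *
np.set_printoptions(precision=2,suppress=True)
U=np.array([0,0,1.]);Y2=np.radians(97.8);N=np.array([np.cos(Y2),np.sin(Y2),0])
O=MAT.copy();Pv=O-35*N
for th,tl in ((34,-3),(22,-8),(13,-13),(8.5,-16)):
    a=np.radians(th)
    gs(Pv+114.9*(np.cos(a)*N+np.sin(a)*U),Y2,np.radians(tl),-1,v=80)
print(current_time_s(),current_width(),current_contact_force())
sleep(0.15)
g=gs(O+79*N+13*U,Y2,np.radians(-16),-1,v=20,guard=2)
print(g,current_time_s(),current_width(),current_contact_force(),current_ee_pos(),tcp(O+79*N+13*U,Y2,np.radians(-16))[0])
pics("12",(60,300,120,432))
t=read_camera("top");cv2.imwrite("pics/t12.png",t[:,:,::-1])
```

```text
21.3333 0.15868554131619847 [-0.33 -0.24  0.12]
False 21.8333 0.1546499771731602 [ 0.7  -0.97 -1.07] [500.53 112.13 -10.01] [500.53 111.92 -10.92]
```

View pics/s12.png

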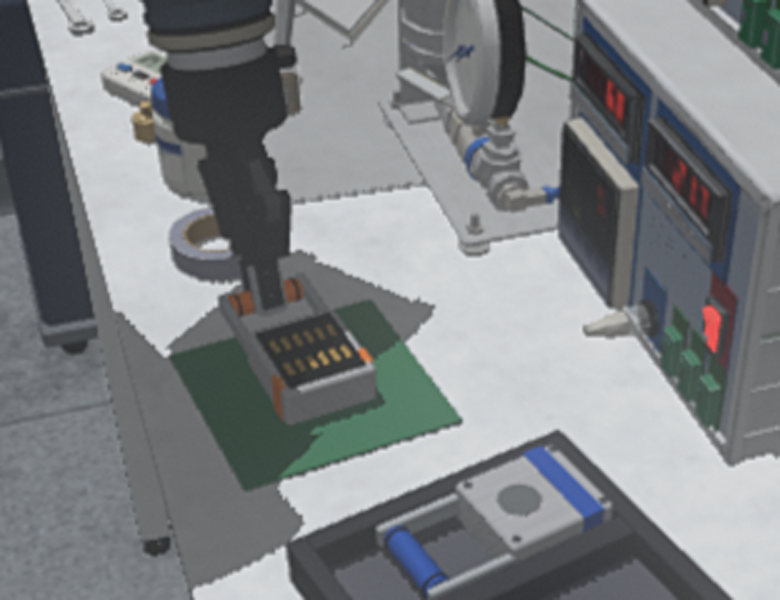

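View pics/w12.png

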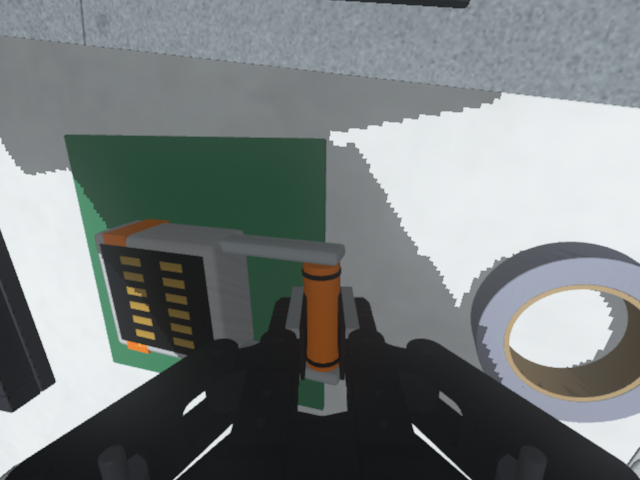

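View pics/t12.png

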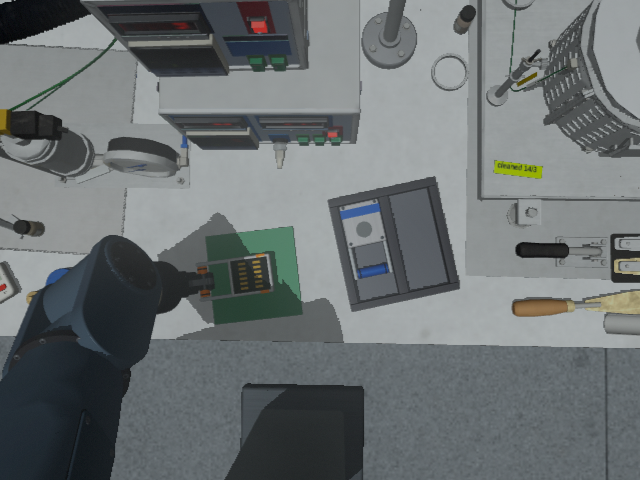

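Upside down with the contacts showing. The tool still carries about 1 N, so I'll lower slightly until it sits flat, and meanwhile measure the block position in the top view.

Run:
```python
from h import *
np.set_printoptions(precision=2,suppress=True)
U=np.array([0,0,1.]);Y2=np.radians(97.8);N=np.array([np.cos(Y2),np.sin(Y2),0]);O=MAT.copy()
p=current_ee_pos()
g=servo_line(p-[0,0,4.5],max_speed=10,guard=2)
print(g,current_time_s(),current_width(),current_contact_force(),current_ee_pos())
t=read_camera("top");cv2.imwrite("pics/t13.png",cv2.resize(t[210:340,180:330,::-1],(690,598),interpolation=cv2.INTER_CUBIC))
pics("13",(120,260,150,332))
```

```text
False 22.5833 0.1556744292040829 [ 0.28  0.89 -1.69] [500.51 112.16 -14.48]
```

View pics/t13.png

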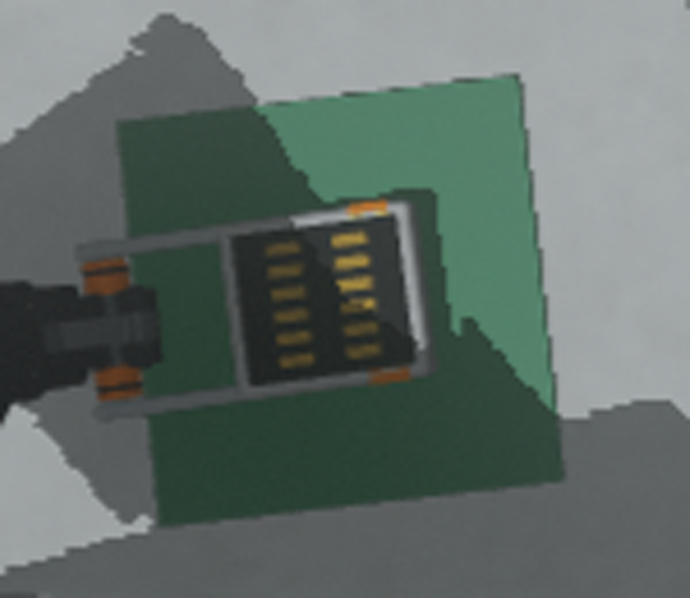

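View pics/s13.png

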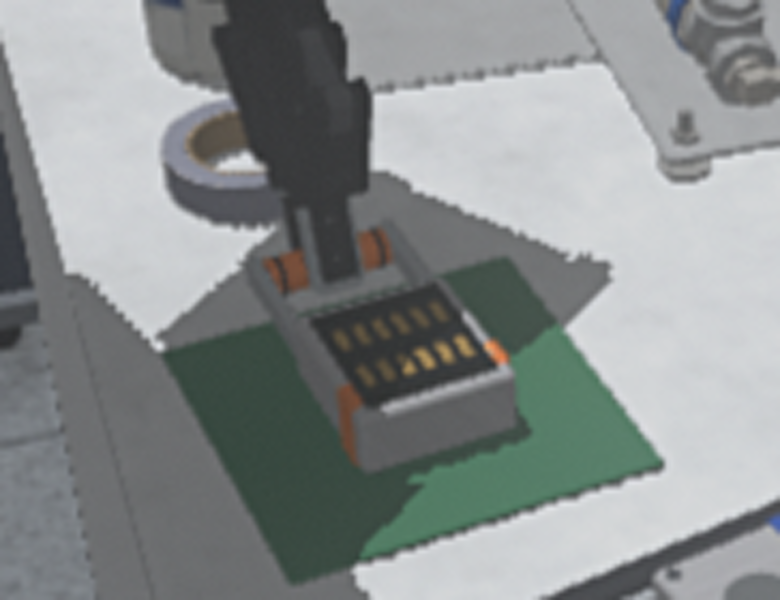

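```bash
python3 - <<'E'
from h import *
np.set_printoptions(precision=2,suppress=True)
T=lambda x,y:(x/4.6+180,y/4.6+210)
S=lambda x,y:(x/(780/182)+150,y/(600/140)+120)
for n,t,s in(("h+",(283,250),(440,311)),("h-",(297,360),(345,341)),("f+",(350,240),(465,345)),("f-",(364,350),(366,377)),("sl+",(105,275),(375,247)),("sl-",(120,383),(286,271))):
    p,r=tri({"top":T(*t),"side":S(*s)});print(n,p,r[0])
print(current_contact_force(),current_ee_pos(),current_width(),current_torque())
sleep(0.2);print(current_contact_force(),current_ee_pos())
E
python3 - <<'E'
import cv2
im=cv2.imread("pics/s13.png")
cv2.imwrite("pics/s13z.png",cv2.resize(im[210:500,220:560],(703,600),interpolation=cv2.INTER_CUBIC))
E
```

```text
h+ [528.79  56.26  33.76] 1.7516125340912625
h- [489.91  50.56  32.99] 1.8353439052930942
f+ [532.44  32.48  33.7 ] 1.486530231282533
f- [493.05  27.01  32.4 ] 1.0483592277277363
sl+ [518.74 122.84  21.22] 1.7345462078841813
sl- [480.4  115.97  22.91] 2.0824953754255886
[-0.4  -0.08 -0.49] [500.52 112.16 -14.43] 0.1525387710189691 [ 0.34  0.05 -0.01]
[-0.14  1.18 -1.21] [500.52 112.16 -14.44]
```

View pics/s13z.png

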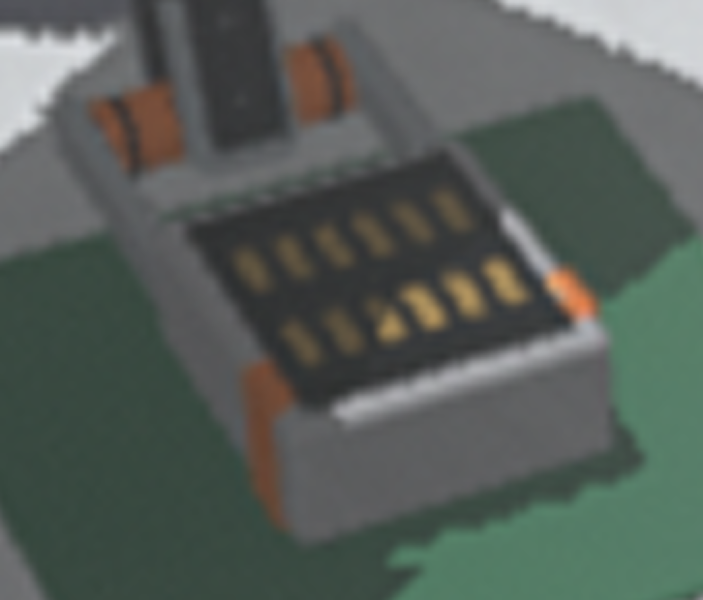

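View pics/w13.png

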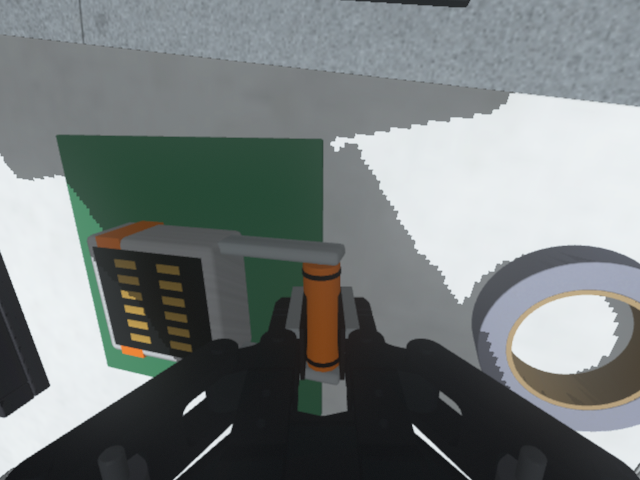

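Run:
```python
from h import *
np.set_printoptions(precision=2,suppress=True)
ims={}
for f,sc,o in(("s11",2.5,(120,60)),("s12",2.5,(120,60)),("s13",780/182,(150,120))):
    im=np.ascontiguousarray(cv2.imread(f"pics/{f}.png")[:,:,::-1])
    g=cv2.resize(im,None,fx=1/sc,fy=1/sc,interpolation=cv2.INTER_AREA)
    print(f)
    for nm,rg in(("or",((3,110,60),(16,255,255))),("br",((17,90,80),(28,255,255)))):
        for b in blobs(g,*rg,amin=6):
            c=np.array(b[1])+o
            if c[1]<240 and c[0]<290: print(" ",nm,round(b[0],1),c)
t=np.ascontiguousarray(cv2.imread("pics/t12.png")[:,:,::-1])
for b in blobs(t,(3,110,60),(16,255,255),amin=6): print("t12",b[0],np.array(b[1]))
t=cv2.resize(cv2.imread("pics/t13.png")[:,:,::-1],(150,130),interpolation=cv2.INTER_AREA)
for b in blobs(np.ascontiguousarray(t),(3,110,60),(16,255,255),amin=6): print("t13",b[0],np.array(b[1])+[180,210])
```

```text
s11
  or 29.5 [233.05 217.63]
  or 22.5 [222.07 155.12]
  or 8.0 [241.06 150.88]
  or 7.0 [269.36 206.29]
s12
  or 19.5 [218.15 180.55]
  or 12.5 [230.53 216.53]
  or 11.5 [235.77 175.88]
  or 10.0 [265.15 201.32]
s13
  or 20.0 [218.33 182.57]
  or 19.0 [230.71 214.96]
  or 9.0 [265.5 201.5]
  or 9.0 [236. 178.]
  br 6.5 [248.74 203.13]
t12 600.0 [538.33 306.48]
t12 24.0 [202.   271.31]
t12 21.0 [204.57 291.43]
t12 13.5 [264.62 291.02]
t13 23.0 [202.84 271.22]
t13 20.0 [204.9  291.45]
t13 7.5 [265.04 291.31]
```

Run:
```python
from h import *
np.set_printoptions(precision=2,suppress=True)
for nm,t,s in(("13+",(202.84,271.22),(236,178)),("13-",(204.9,291.45),(218.33,182.57)),("12+",(202,271.31),(235.77,175.88)),("12-",(204.57,291.43),(218.15,180.55)),("stripe- ",(265.04,291.31),(230.71,214.96))):
    print(nm,*tri({"top":t,"side":s}))
# far/near handle direction & block centre from contacts corner mean
T=lambda x,y:(x/4.6+180,y/4.6+210)
c=onplane("top",[T(283,250),T(297,360),T(350,240),T(364,350)],31);print(c,c.mean(0)-MAT)
```

```text
13+ [516.21 122.85  21.01] [np.float64(1.5859443097123402), np.float64(1.5859443097124153)]
13- [483.45 118.18  22.08] [np.float64(2.2206189452698117), np.float64(2.2206189452697314)]
12+ [516.17 123.19  25.29] [np.float64(1.641496187247369), np.float64(1.6414961872474128)]
12- [483.6  117.67  26.66] [np.float64(2.09847548423087), np.float64(2.0984754842306947)]
stripe-  [483.64  18.02  27.34] [np.float64(0.22843512318532008), np.float64(0.22843512318544332)]
[[527.09  57.19  31.  ]
 [488.03  51.34  31.  ]
 [531.01  33.27  31.  ]
 [491.97  27.47  31.  ]] [-0.68  1.02 28.  ]
```

The sleeve dropped 4.4 mm with the tool, to an axis height of about 16.5 mm (17 expected), and the contact rows are level. The block centre is about 1 mm from the mat centre, so it lies flat. Releasing with the tilted tool and backing out along the finger direction.

Run:
```python
from h import *
np.set_printoptions(precision=2,suppress=True)
ungrasp()
print(current_time_s(),current_width(),current_contact_force())
p=current_ee_pos();d=R.from_quat(current_ee_rot()).as_matrix()[:,0]
t=read_camera("top");cv2.imwrite("pics/t14.png",cv2.resize(t[210:340,180:330,::-1],(690,598),interpolation=cv2.INTER_CUBIC))
servo_line(p-60*d,max_speed=90)
p=current_ee_pos();servo_line(p+[0,0,110],max_speed=200)
print(current_time_s(),current_ee_pos(),current_contact_force())
t=read_camera("top");cv2.imwrite("pics/t15.png",cv2.resize(t[160:340,150:470,::-1],(800,450),interpolation=cv2.INTER_CUBIC));cv2.imwrite("pics/t15raw.png",t[:,:,::-1])
pics("15",(60,300,120,432))
```

```text
23.625 1.0019948188649401 [ 0.12 -0.58 -0.12]
25.1917 [497.4  128.13 151.71] [-0.34 -0.14  0.17]
```

View pics/t15.png

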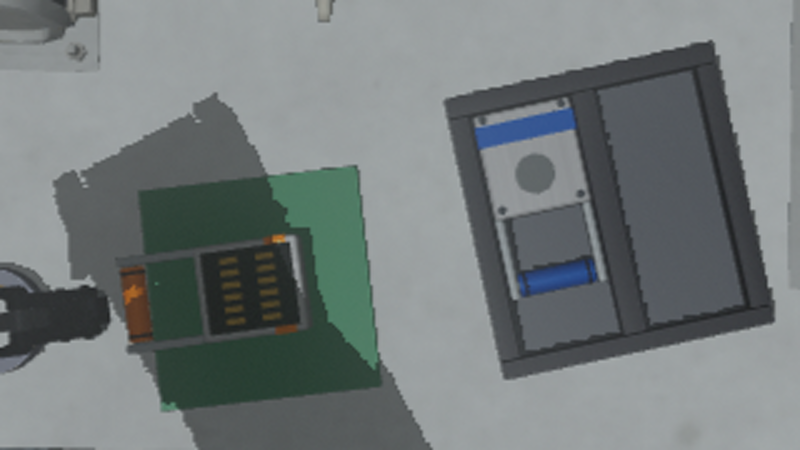

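View pics/s15.png

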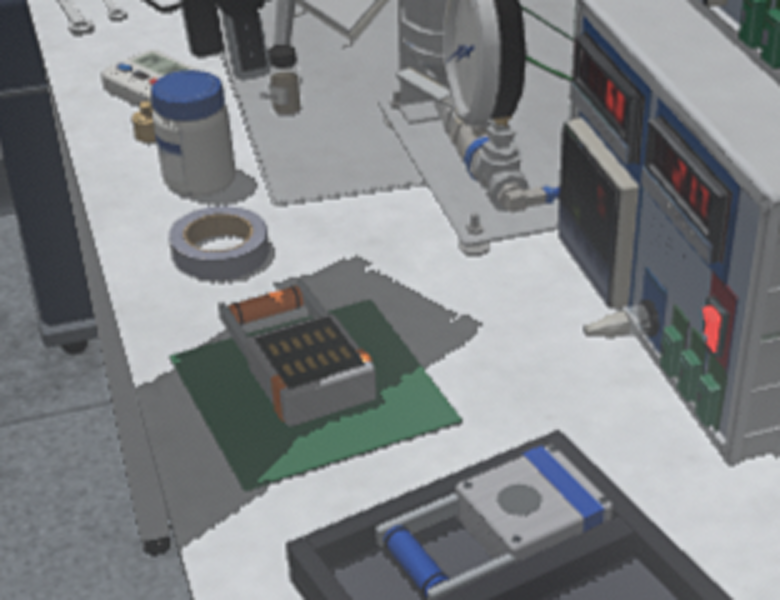

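The module lies flat with its contacts up; in the raw top view the contacts centre on about (250,275). The blue module is still in its cutout. One last position check, then hand in.

Run:
```python
from h import *
np.set_printoptions(precision=1,suppress=True)
c=onplane("top",np.array([(229,260),(236,322),(265,255),(272,317)])/2.5+[150,160],31);print((c.mean(0)-MAT)[:2])
s=np.ascontiguousarray(cv2.resize(cv2.imread("pics/s15.png")[:,:,::-1],(312,240),interpolation=cv2.INTER_AREA))
t=np.ascontiguousarray(cv2.imread("pics/t15raw.png")[:,:,::-1])
S=[(b[0],np.array(b[1])+[120,60]) for b in blobs(s,(3,110,60),(16,255,255),15)]
T=[(b[0],b[1]) for b in blobs(t,(3,110,60),(16,255,255),15) if b[1][0]<300]
print(S,T)
if S and T: print("sleeve",tri({"top":T[0][1],"side":S[0][1]}))
hand_in();print(current_time_s())
```

```text
[-1.   1.2]
[(112.5, array([227.2, 181.1]))] [(177.5, (204.10046948356805, 281.1953051643192))]
sleeve (array([499.9, 120.6,  19.7]), [np.float64(1.7824733898226985), np.float64(1.7824733898228184)])
the job is handed in; nothing more can be done
the job is handed in; nothing more can be done
```

I turned the orange module over onto the green mat and handed the job in at about 25 s on the robot's clock, out of 51 s.

**What I did:** I gripped the orange sleeve with the gripper tilted and shifted toward -x, because the open fingers don't fit the space around it. Closing the fingers slid the module back about 24 mm in its cutout. I raised the handle first, to near vertical, with the far end still in the cutout, then lifted it out and carried it to the mat. I set the far end on the mat, laid the module over onto its plain side while holding the handle, and let go only once it lay flat.

**Last checks:**
- **Position:** the block's centre is about 1.5 mm from the mat centre.
- **Flatness:** before release the contact rows were level within about 1 mm, measured from hand-picked pixels. After release the handle's visible surface measured 19.7 mm high; less the 5 mm offset seen at the start, that puts its axis at about 14–15 mm, against 17 mm for lying flat. That is about at the limit of the calibration, and the final pictures show it lying flat, contacts up.
- **Handle overhang:** with the block centred, the handle reaches past the mat's edge by about 12 mm.
- **Blue module:** it is still in its cutout.
- **Robot:** it was clear and touching nothing.

**What disagreed:**
- **Fingertip position:** the real fingertips stood about 28–29 mm behind the reported TCP. I found this in the images and by touching down once. That touch was meant for the bench but landed on the foam rim, at about 10 N.
- **Depth of grip:** my estimates of how deep the fingers held the sleeve differed by a few millimetres, but the grip width stayed steady throughout.

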